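# Pin the hold-down arm of the specimen clamp with a ball-lock pin

## Task

Swing the raised hold-down arm of the specimen clamp all the way down so that its hole lines up with the holes in the bracket. Then take the ball-lock pin from its cradle, squeeze its red button plate in to draw the balls back, slide it from the bracket's right-hand side through all the holes until its collar is fully home against the bracket, and let go so that the button springs back out and the balls lock it. Leave the pin locked in place with the arm down, and do not push the other things on the bench about.

Things in the scene. Friction and masses are not known exactly. Their poses are not given: they have to be found in the camera images.
- clamp: Specimen clamp, fixed: aluminium base 200 (x) x 110 (y) x 12 mm; origin at the centre of its underside, z up. At x = -70 mm stand two steel bracket cheeks, 32 mm wide (x), 93 mm high from the table, y from -23 to -13 and 13 to 23 mm, each with a 19 mm hole along y, 75 mm above the table. Hinge bracket (92 mm high) at x = +70 mm; a round steel block lies between.
- hole_mouth (a point): Centre of the hole on the outer face of the right-hand (-y) cheek; axes as clamp, to which it is fixed. The pin goes in here along +y; the far face of the other cheek is 46 mm further on.
- swing_arm (a joint): Hinge of the blue hold-down arm (20 mm wide); axis along the clamp's y, the arm reaches toward -x. 0 rad = fully down (hard stop, level; the 21 mm hole in its steel tongue then lines up with the cheek holes), positive = free end raised, up to 1.0. Friction keeps it where it is left; 1 to 3 N down on the thumb plate lowers it.
- swing_arm_hinge (a point): A point on the hinge axis of the arm, in the middle of the arm's width; its axes turn with the arm.
- thumb_plate (a point): Centre of the top of the red thumb plate (32 x 34 mm, 8 mm thick) at the free end of the arm, 186 mm from the hinge toward -x and 12 mm above the arm's centre line; press here from above. Axes turn with the arm (its z is the plate's normal).
- pin: Loose ball-lock pin, 159 mm long, 0.2 kg. Origin on its axis at the collar face that meets the bracket; +y to the tip, z up. Shank 16 mm thick to the round tip at y = 69; collar 28 mm thick, y -8 to 0; sleeve 20 mm thick, -42 to -8; black finger plate 40 (x) x 60 (z), -48 to -42; 24 mm square barrel to -74; red button plate 40 x 60, -90 to -82 (mm, button out).
- pin_tip (a point): The pin's tip, on its axis, 69 mm from the collar face; axes as pin. Two brass balls, one each side at y = +55 mm of the pin, stick out to 26 mm across when the button is out and do not pass a hole; pressed in, they are flush. They come out only past the far cheek, with the collar within about 4 mm of the bracket.
- pin_grip (a point): Point on the pin's axis midway between the outer faces of the two plates (y = -66 mm of the pin, button out). Grip from above, one finger on the front of the black plate, one on the back of the red plate, fingertips about 15 mm above the axis (plates reach 30 mm above it): 48 mm across when out, 40 mm pressed. About 20 N presses it in and holds the pin level.
- pin_button (a joint): Travel of the red button plate toward the tip: 0 = out (balls out), 0.008 m = fully in (balls drawn in). Spring, 4 N at the start to 8 N fully in. The balls are linked to it: if they cannot come out, it cannot either.
- cradle: Grey plastic cradle, fixed: base 70 x 125 x 8 mm, two upright forks 8 mm thick, 74 mm high, open at the top. The pin lies in them with its axis 62 mm above the table and its collar face over the cradle's origin (underside of the base), axes as the pin's. The forks hold the barrel (y = -60 mm) and the shank (y = +25 mm); lift 30 mm to clear them.
- mount_1: Bystander: black specimen mount 30 mm across, 15 mm high; origin at its underside.
- mount_6: Bystander: black specimen mount 40 mm across, 18 mm high; origin at its underside.
- objective_can_1: Bystander: black plastic can 36 mm across, 62 mm high; origin at its underside.
- eyepiece_1: Bystander: black and white eyepiece 35 mm across, 45 mm high; origin at its underside.
- petri_dish: Bystander: clear dish 62 mm across, 14 mm high; origin at its underside.
- mount_3: Bystander: dark red specimen mount 30 mm across, 14 mm high, on the bench between cradle and clamp; origin at its underside.
- gauge_block: Bystander: light grey block 16 x 35 x 24 mm high, on the bench between cradle and clamp; origin at its underside.

How it is judged:
By the outcome, as a careful person would: the job done as asked, in the order asked, and still so for the second after the job is handed in, with the robot touching nothing.
It also fails if it takes over 61 s, if anything falls off the work surface, if the arm or the gripper's body presses on something with over 40 N, if the wrist force passes 120 N, or if a joint passes its speed limit or range.

## Robot

A 7-joint arm with a two-finger parallel gripper is mounted at the origin on a cart in front of the work surface, level with it; the furniture and walls round the work are solid. World frame = base frame: x ahead of the robot, y to its left, z up, the work surface at z = 0. Lengths are in m, angles in rad, forces in N, time in s.
With the tool pointing down it reaches from about 0.4 to 0.925 m from the base axis. Payload 4.1 kg.
Tool frame: the origin (TCP) lies at the centre of the arm's flange, where the gripper is bolted on; the fingertips stand 173 mm ahead of it and the grasp point (between the pads) lies 155 mm ahead of it; z points along the fingers, y is the line along which they close (so a half turn about z gives the same grasp; the last joint's range is limited). The gripper opens to 85 mm and grips with 20 to 120 N. Pads are 22 mm wide; open, the fingers measure 114 mm over their backs; the gripper's body (76 mm by 85 mm) begins 54 mm behind the grasp point. The pads swing forward as they close: fully open they stand 13 mm farther back than shut.
Start: joints at [1.233, 0.398, 0.045, 1.537, -0.019, 1.207, -0.051], TCP at [0.154, -0.632, 0.405] pointing down, gripper open.
Joint ranges: [-2.82, 2.82], [-0.49, 2.23], [-1.37, 1.46], [0, 2.46], [-1.36, 4.5], [0.23, 2], [-2.94, 2.94]. Speed limits (rad/s): [2.57, 2.57, 3.14, 3.14, 3.14, 3.14, 3.14].

## Interface

Orientations are given as a rotation vector (axis times angle).
In Python, from rig import bot gives the robot as it stands. The module is installed in compiled form; this text tells all that it offers.
- The arm moves only by the tool send_rows, never from a script. Its argument "steps" is a list of rows, each a list of 4 numbers: the shift along the tool's x, y, z in mm, then the turn about the tool's z in rad. A call has 1 to 10 rows; each row is the pose to reach, as a shift and turn from the pose commanded when the call began, along the tool's axes at that moment; what a row does not reach only later rows make up. A row lasts 1/10 s, in which the tool goes at most 50 mm and 8.59 degrees, less where a joint would pass 70% of its speed; a pose out of reach is approached as far as the arm can. A call with a gripper value outside its range is refused whole. "grip" is the closure, from -1 (fully open) to 1 (shut), set as the call begins (left out, the last holds). The fingers move at their own pace and stop on an object; the grip force is fixed at half the most. Time passes only in rows, so rows that repeat a pose let the fingers close. It gives the time, the measured TCP pose, the force, the opening and the grip force at its end, in the units of the state.
- bot.sense(): the state, without advancing time (a new reading comes with each control period).
- bot.camera(name): name is "side" or "top"; returns (picture, depth): 480x640x3 uint8, blue, green, red; 480x640 float32, m along the optical axis (not along the pixel's ray), 0 where there is no reading.
- bot.get_calibration(name): a dict with "fovy" (degrees; the focal length in pixels is half the picture's height over the tangent of half this angle, whatever the lens; pixels are square), "cx", "cy" (the principal point, pixels), "distortion" ([k1, k2, p1, p2, k3] as OpenCV has them; the pictures are not rectified), "R" (3x3) and "t" (3): a world point X has camera coordinates R X + t. Camera axes: x right, y down, z forward; pixel columns grow to the right and rows downward; lengths in m; the calibration is good to about 2 mm. A picture is of the moment at which its call begins. get_calibration takes no time and is no camera call.
- bot.hand_in(): hands the job in; it is judged then, once.
The state is a dict: "time_s": time; "q": joint angles; "joint_velocities": joint speeds; "joint_torque": joint torques, N m; "tcp_pos": TCP position; "tcp_rot": TCP orientation; "ft_force": force on the tool from outside, world axes, zero at the start; "torque": the same for the moment, N m; "gripper_width": finger opening in m; "grasp_force": force on a finger pad.
Only numpy, scipy, OpenCV 4.12 (cv2) and the standard library are available. Lean on these libraries where they do the work, as an engineer would, in place of code of your own. Each camera call takes 0.05 s, during which the arm holds its last target. There are 200 camera calls.

## Working session

There is one attempt and no reset: what is moved stays moved. The work goes in short steps, Python scripts to look and compute and a tool call to move; the robot and the scene stay as the last step left them, time stands still between calls to the robot, and variables do not carry over. Pictures are saved under pics/ and viewed, at most 11 in all, crops included, and the job is handed in when it is done.

Besides the shell and the picture viewer there is one more tool, called by a JSON object that holds its "api" and its "payload", one argument or row to a line. send_rows: Moves the arm, as the interface text tells. Its arguments: {"type":"object","properties":{"steps":{"type":"array","items":{"type":"array","items":{"type":"number"}}},"grip":{"type":"number"}},"required":["steps"]}

```bash
mkdir -p pics; cat > h.py <<'E'
import numpy as np, cv2
from rig import bot
from scipy.spatial.transform import Rotation as Ro
def cal(n):
    c=bot.get_calibration(n); f=240/np.tan(np.radians(c["fovy"])/2)
    K=np.array([[f,0,c["cx"]],[0,f,c["cy"]],[0,0,1]]); return K,np.array(c["distortion"],float),np.array(c["R"]),np.array(c["t"])
def ray(n,uv):
    K,d,R,t=cal(n); p=cv2.undistortPoints(np.array(uv,float).reshape(-1,1,2),K,d).reshape(-1,2)
    return -R.T@t, np.c_[p,np.ones(len(p))]@R
def onz(n,uv,z):
    o,d=ray(n,uv); return o+d*((z-o[2])/d[:,2])[:,None]
def cloud(n,dep):
    v,u=np.mgrid[0:480,0:640]; o,d=ray(n,np.c_[u.ravel(),v.ravel()])
    P=o+d*dep.reshape(-1,1); P[dep.ravel()==0]=np.nan
    return P.reshape(480,640,3)
def proj(n,X):
    K,d,R,t=cal(n); return cv2.projectPoints(np.array(X,float).reshape(-1,1,3),cv2.Rodrigues(R)[0],t,K,d)[0].reshape(-1,2)
E
python3 - <<'E'
from h import *
for n in("side","top"):
    p,d=bot.camera(n); cv2.imwrite(f"pics/{n}0.png",p); np.save(f"{n}0.npy",d)
    K,di,R,t=cal(n); print(n,K[0,0],di,-R.T@t,R[2])
s=bot.sense(); print(s["time_s"],s["tcp_pos"],Ro.from_rotvec(s["tcp_rot"]).as_matrix().round(3),s["gripper_width"])
E
```

```text
side 486.0317985337339 [0.0440571 0.        0.        0.        0.       ] [ 0.28204608 -0.99337123  0.80284309] [ 0.20847403  0.79147159 -0.57455314]
top 493.25160729983264 [-0.13976374  0.          0.          0.          0.        ] [ 0.25993282 -0.01972994  1.30494026] [ 0.2288378   0.01832539 -0.97329206]
0.1 [ 0.15372788 -0.63129163  0.40376426] [[ 0.972  0.237 -0.001]
 [ 0.237 -0.972  0.002]
 [-0.    -0.002 -1.   ]] 0.08530906049409484
```

View pics/top0.png

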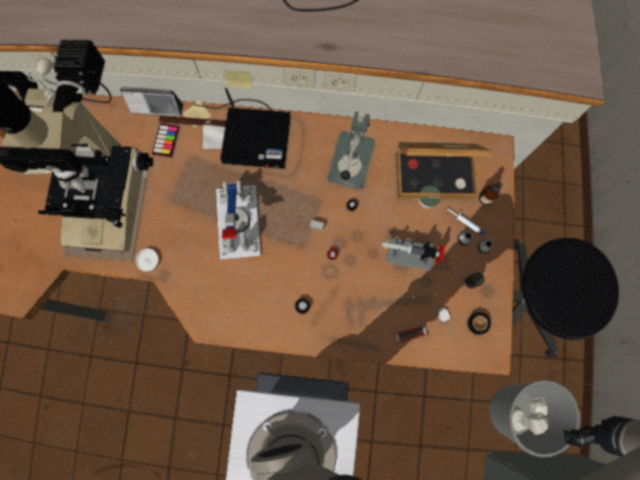

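View pics/side0.png

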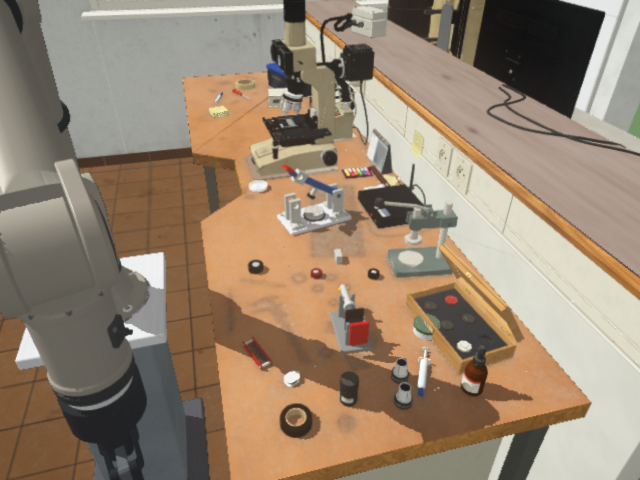

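Top view: the clamp is at about (238,220), with its red thumb plate at (229,233). The pin and cradle are at about (412,250), with the red plate at (440,254). Side view: the clamp is at (313,212), the pin's red plate at (357,332). Next I'll enlarge the crops and pull the depth.

```bash
python3 - <<'E'
from h import *
a=cv2.imread("pics/top0.png");b=cv2.imread("pics/side0.png")
cr=lambda im,x,y,w,h,k:cv2.resize(im[y:y+h,x:x+w],None,fx=k,fy=k,interpolation=cv2.INTER_CUBIC)
T=np.hstack([cr(a,190,170,100,100,4),cr(a,365,200,100,100,4)])
cv2.imwrite("pics/t1.png",T)
S=np.hstack([cr(b,270,150,100,100,4),cr(b,310,270,100,100,4)]); cv2.imwrite("pics/s1.png",S)
for n,im,boxes in(("top",a,[(190,170,100,100),(365,200,100,100)]),("side",b,[(270,150,100,100),(310,270,100,100)])):
    C=cloud(n,np.load(n+"0.npy")); hsv=cv2.cvtColor(im,cv2.COLOR_BGR2HSV)
    for (x,y,w,h) in boxes:
        hs=hsv[y:y+h,x:x+w].astype(int); P=C[y:y+h,x:x+w]
        red=((hs[...,0]<6)|(hs[...,0]>172))&(hs[...,1]>170)&(hs[...,2]>90)
        nn,lab,st,ce=cv2.connectedComponentsWithStats(red.astype(np.uint8))
        for i in range(1,nn):
            if st[i,4]>15:
                q=P[lab==i]; print(n,"red",ce[i]+[x,y],st[i,4],np.nanmedian(q,0).round(4),np.nanmin(q,0).round(3),np.nanmax(q,0).round(3))
        blue=(hs[...,0]>100)&(hs[...,0]<125)&(hs[...,1]>150)
        if blue.sum()>30:
            q=P[blue];print(n,"blue",np.nanmedian(q,0).round(4),np.nanmin(q,0).round(3),np.nanmax(q,0).round(3))
E
```

```text
top red [228.98113208 233.06603774] 106 [0.5147 0.1998 0.1913] [0.503 0.186 0.182] [0.529 0.216 0.2  ]
top blue [0.627  0.2237 0.1105] [0.581 0.208 0.084] [0.669 0.242 0.144]
top red [440.60638298 253.93617021] 94 [ 0.5445 -0.3227  0.0877] [ 0.529 -0.352 -0.005] [ 0.592 -0.318  0.097]
side red [287.6        168.08571429] 35 [0.5125 0.189  0.1936] [0.501 0.179 0.18 ] [0.527 0.209 0.198]
side red [358.41370558 332.37309645] 394 [ 0.5478 -0.33    0.068 ] [ 0.528 -0.334 -0.002] [ 0.603 -0.237  0.093]
```

View pics/t1.png

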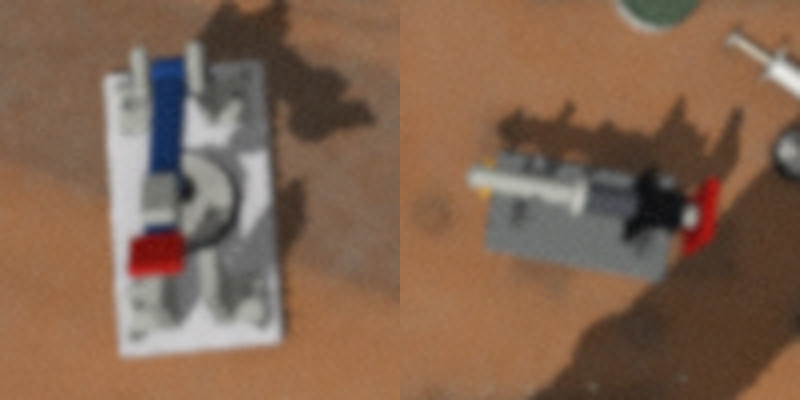

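View pics/s1.png

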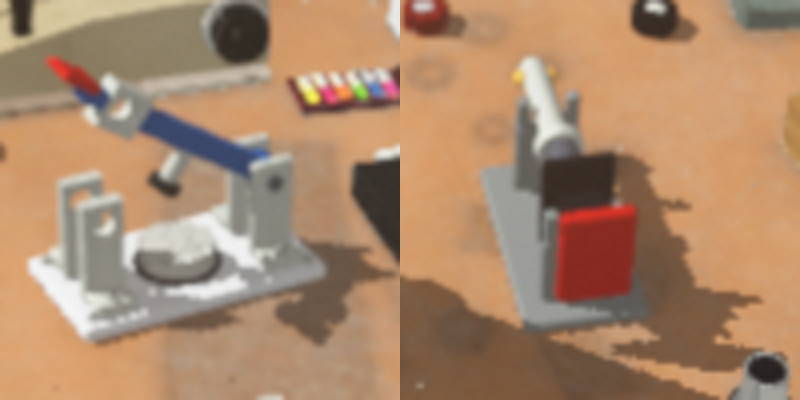

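Top crops: the clamp base corners are at about (104,75), (262,62), (282,342) and (121,357) in the crop, and the red thumb plate is at (157,253). The pin shank runs from (475,177) to (580,197), with its tip on the left and the red plate at (703,215). The side crops show the hole in the near cheek at (100,222) and the red plate face at (597,253).

```bash
python3 - <<'E'
from h import *
src=lambda p,o:(np.array(p,float)+.5)/4-.5+np.array(o)
q=onz("top",src([(104,75),(262,62),(282,342),(121,357)],(190,170)),.012)
print(q.round(4)); print("centre",q.mean(0)); e=(q[0]+q[1]-q[2]-q[3])/2; print("len",np.linalg.norm(e),"yaw",np.arctan2(e[1],e[0])); w=(q[0]+q[3]-q[1]-q[2])/2; print(np.linalg.norm(w),"yaw2",np.arctan2(-w[0],w[1]))
a=cv2.imread("pics/top0.png");hsv=cv2.cvtColor(a,cv2.COLOR_BGR2HSV).astype(int);C=cloud("top",np.load("top0.npy"))
M=np.zeros((480,640),bool);M[170:270,190:290]=1
z=C[...,2]
m=M&(hsv[...,1]<60)&(z>.006)&(z<.02); p=C[m][:,:2].astype(np.float32)
print("base",len(p),np.median(z[m]),cv2.minAreaRect(p))
m=M&(hsv[...,1]<70)&(z>.075)&(z<.10)
n,l,st,ce=cv2.connectedComponentsWithStats(m.astype(np.uint8))
for i in range(1,n):
    if st[i,4]>6: print("post",ce[i],st[i,4],np.median(C[l==i],0).round(4),C[l==i].min(0).round(3),C[l==i].max(0).round(3))
M[:]=0;M[200:300,365:465]=1
m=M&(hsv[...,1]<80)&(z>.045)&(z<.08)&(hsv[...,2]>110); p=C[m]
vx,vy,x0,y0=cv2.fitLine(p[:,:2].astype(np.float32),cv2.DIST_HUBER,0,.01,.01).ravel(); print("shank",len(p),np.percentile(p[:,2],[50,95]),"dir",np.arctan2(-vx,vy),(x0,y0),p.min(0),p.max(0))
q=onz("top",src([(470,177),(582,197)],(165,200)),.062);print("shank ends",q); e=q[0]-q[1];print("yaw",np.arctan2(-e[0],e[1]),np.linalg.norm(e))
# cradle base corners
q=onz("top",src([(485,248),(660,280),(498,150)],(365-100,200)),.008);e=q[0]-q[1];print("cradle",q.round(4),"yaw",np.arctan2(-e[0],e[1]),np.linalg.norm(e))
# side: red plate face centre and triangulate with top
b=cv2.imread("pics/side0.png");
def tri(ua,ub):
    o1,d1=ray("top",ua);o2,d2=ray("side",ub);d1=d1[0];d2=d2[0]
    s=np.linalg.lstsq(np.c_[d1,-d2],o2-o1,rcond=None)[0];A=o1+s[0]*d1;B=o2+s[1]*d2;return (A+B)/2,np.linalg.norm(A-B)
print("thumb tri",tri((228.98,233.07),src((72,76),(270,150))))
print("red top edge mid tri",tri(src((708,212),(265,200)),src((597,212),(210,270))))
print("tip tri",tri(src((470,177),(265,200)),src((531,60),(210,270))))
print("clamp hole near cheek side-ray at plane? ", tri(src((204,254),(190,170)),src((99,200),(270,150))))
E
```

```text
[[0.6779 0.2916 0.012 ]
 [0.699  0.1833 0.012 ]
 [0.5044 0.143  0.012 ]
 [0.4823 0.2492 0.012 ]]
centre [0.59089205 0.21678221 0.012     ]
len 0.1994493331478231 yaw 0.20883269818214287
0.10939554225708667 yaw2 0.19866008417815947
base 1507 0.01203743923839884 ((0.5925009250640869, 0.21708042919635773), (0.20402245223522186, 0.11180553585290909), 12.007756233215332)
post [238.4875 187.3125] 80 [0.6632 0.213  0.0885] [0.647 0.206 0.076] [0.68  0.236 0.097]
post [224.87878788 188.36363636] 66 [0.6554 0.2486 0.0899] [0.64  0.241 0.076] [0.673 0.258 0.097]
post [236.  197.5] 8 [0.6338 0.2158 0.0918] [0.622 0.213 0.087] [0.644 0.218 0.099]
post [236.76190476 217.33333333] 21 [0.5822 0.2066 0.0877] [0.572 0.203 0.08 ] [0.592 0.211 0.092]
post [242.12903226 239.16129032] 62 [0.5254 0.1836 0.0914] [0.51  0.177 0.075] [0.542 0.192 0.096]
post [228.    243.225] 40 [0.5107 0.2186 0.0915] [0.503 0.212 0.075] [0.522 0.224 0.097]
shank 213 [0.06823106 0.07429447] dir -0.09381755 (np.float32(0.55428153), np.float32(-0.21952789)) [ 0.53112397 -0.32011487  0.04896685] [ 0.56635609 -0.16998556  0.07650472]
shank ends [[0.53060674 0.08402017 0.062     ]
 [0.52540211 0.01066356 0.062     ]]
yaw -0.07083101468262826 0.07354100733998452
cradle [[ 0.5243 -0.1939  0.008 ]
 [ 0.5151 -0.3136  0.008 ]
 [ 0.5927 -0.1977  0.008 ]] yaw -0.07641605339966823 0.12004753596587267
thumb tri (array([0.51544632, 0.2010606 , 0.18537626]), np.float64(0.0007298716898435785))
red top edge mid tri (array([ 0.54761571, -0.3239144 ,  0.08911529]), np.float64(0.002653127845830758))
tip tri (array([ 0.55998638, -0.17340969,  0.06351232]), np.float64(0.002790522404377293))
clamp hole near cheek side-ray at plane?  (array([0.53481827, 0.19025891, 0.09087979]), np.float64(0.011149826801808961))
```

```bash
cat >> h.py <<'E'
def to(X,yaw_y=None,q=True):
    """print tool-frame shift mm and turn to reach TCP X; yaw_y: angle of tool y in world"""
    s=bot.sense();R=Ro.from_rotvec(s["tcp_rot"]).as_matrix()
    d=R.T@(np.array(X)-s["tcp_pos"])*1e3
    t=0 if yaw_y is None else -(yaw_y-np.arctan2(R[1,1],R[0,1]))
    print("shift",d.round(1),"turn",round(t,4)); return d,t
def st():
    s=bot.sense();R=Ro.from_rotvec(s["tcp_rot"]).as_matrix()
    print("t",round(s["time_s"],2),"tcp",s["tcp_pos"].round(4) if hasattr(s["tcp_pos"],"round") else s["tcp_pos"],"yawy",round(np.arctan2(R[1,1],R[0,1]),4),"tilt",R[:,2].round(4),"F",np.round(s["ft_force"],1),"w",s["gripper_width"],"g",s["grasp_force"])
E
python3 - <<'E'
from h import *
to((.5,-.28,.40)); to((.505,.197,.40),-np.pi/2+.205)
E
```

```text
shift [ 419.6 -259.4    4.2] turn 0
shift [ 537.3 -721.6    5. ] turn 0.0339
```

{"api": "send_rows", "payload": {
  "steps": [
    [42, -26, 0, 0],
    [84, -52, 0, 0],
    [126, -78, 0, 0],
    [168, -104, 0, 0.01],
    [210, -130, 0, 0.02],
    [252, -156, 0, 0.03],
    [294, -182, 0, 0.034],
    [336, -208, 0, 0.034],
    [378, -234, 0, 0.034],
    [420, -260, 0, 0.034]
  ],
  "grip": 1
}}

```text
time_s: 1.1
tcp_pos: [0.5012, -0.2779, 0.4045]
tcp_rot: [3.125, 0.321, -0.001]
ft_force: [0.8, -0.3, 0.4]
gripper_width: 0.0
grasp_force: 0.0
```

```bash
python3 -c "
from h import *
st();to((.505,.197,.40),-np.pi/2+.205)"
```

```text
t 1.1 tcp [ 0.5012 -0.2779  0.4045] yawy -1.3661 tilt [-4.e-04 -1.e-04 -1.e+00] F [ 0.8 -0.3  0.4] w 2.967188543857544e-05 g 0.0
shift [ 100.2 -464.3    4.4] turn -0.0003
```

{"api": "send_rows", "payload": {
  "steps": [
    [10, -46, 0, 0],
    [20, -92, 0, 0],
    [30, -138, 0, 0],
    [40, -184, 0, 0],
    [50, -230, 0, 0],
    [60, -276, 0, 0],
    [70, -322, 0, 0],
    [80, -368, 0, 0],
    [90, -414, 0, 0],
    [100, -464, 0, 0]
  ]
}}

```text
time_s: 2.1
tcp_pos: [0.5036, 0.1953, 0.4044]
tcp_rot: [3.124, 0.319, -0.0]
ft_force: [1.6, 0.6, 0.0]
gripper_width: 0.0
grasp_force: 0.0
```

```bash
python3 - <<'E'
from h import *
st()
c,s=np.cos(.205),np.sin(.205)
for th in (.57,.45,.3,.15,0):
    r=-.188*np.cos(th)+.012*np.sin(th); z=.075+.188*np.sin(th)+.012*np.cos(th)
    print(th,end=" ");to((.660+r*c,.2308+r*s,z+.173),-np.pi/2+.205)
p,_=bot.camera("side");cv2.imwrite("pics/s2.png",cv2.resize(p[60:260,230:430],None,fx=3,fy=3))
E
```

```text
t 2.1 tcp [0.5036 0.1953 0.4044] yawy -1.367 tilt [-1.e-04 -9.e-04 -1.e+00] F [1.6 0.6 0. ] w 3.13158264210172e-05 g 0.0
0.57 shift [ 8.6 -3.  44.9] turn -0.0012
0.45 shift [-3.7 -3.  63.8] turn -0.0012
0.3 shift [-15.7  -3.   89.4] turn -0.0012
0.15 shift [-23.7  -3.  116.5] turn -0.0012
0 shift [-27.6  -3.  144.4] turn -0.0012
```

View pics/s2.png

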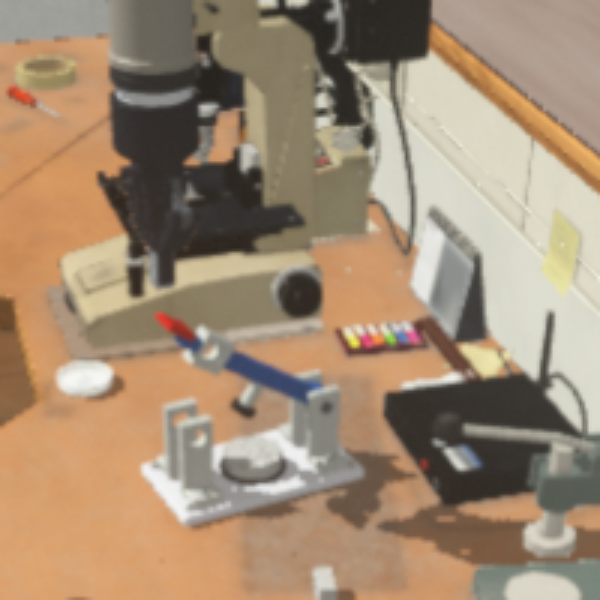

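The closed fingertips, at about (160,285) in the crop, hang just above the red thumb plate at (173,325). Pressing down along the arc.

{"api": "send_rows", "payload": {
  "steps": [
    [6, -3, 20, 0],
    [6, -3, 40, 0],
    [3, -3, 54, 0],
    [-4, -3, 64, 0],
    [-10, -3, 76, 0],
    [-16, -3, 89, 0],
    [-20, -3, 102, 0],
    [-24, -3, 116, 0],
    [-26, -3, 130, 0],
    [-27, -3, 140, 0]
  ]
}}

```text
time_s: 3.15
tcp_pos: [0.4762, 0.1911, 0.2635]
tcp_rot: [3.124, 0.321, -0.002]
ft_force: [-0.5, -0.8, 1.3]
gripper_width: 0.0001
grasp_force: 0.6
```

{"api": "send_rows", "payload": {
  "steps": [
    [-0.5, 0, 2, 0],
    [-0.5, 0, 4, 0],
    [-0.5, 0, 5, 0],
    [-0.5, 0, 6, 0],
    [-0.5, 0, 6, 0]
  ]
}}

```text
time_s: 3.65
tcp_pos: [0.476, 0.1914, 0.2602]
tcp_rot: [3.123, 0.321, -0.003]
ft_force: [-5.0, -2.6, 13.1]
gripper_width: -0.0
grasp_force: 6.5
```

{"api": "send_rows", "payload": {
  "steps": [
    [0, 0, -40, 0],
    [0, 0, -80, 0],
    [0, 10, -120, 0],
    [0, 50, -130, 0.04],
    [0, 95, -130, 0.08],
    [0, 140, -130, 0.12],
    [0, 185, -130, 0.16],
    [0, 230, -130, 0.2],
    [0, 275, -130, 0.24],
    [0, 320, -130, 0.28]
  ],
  "grip": -1
}}

```text
time_s: 4.65
tcp_pos: [0.5417, -0.1236, 0.3893]
tcp_rot: [3.139, -0.12, 0.002]
ft_force: [1.7, 0.8, 0.9]
gripper_width: 0.0854
grasp_force: 0.0
```

```bash
python3 - <<'E'
from h import *
st(); to((.549,-.308,.38),-np.pi/2-.08)
s=(bot.camera("side")[0],bot.camera("top")[0])
b,a=s
cr=lambda im,x,y,w,h,k:cv2.resize(im[y:y+h,x:x+w],None,fx=k,fy=k,interpolation=cv2.INTER_CUBIC)
cv2.imwrite("pics/m3.png",np.hstack([cr(b,270,150,100,100,4),cr(a,190,170,100,100,4)]))
E
```

```text
t 4.65 tcp [ 0.5417 -0.1236  0.3893] yawy -1.6474 tilt [ 1.4e-03 -3.0e-04 -1.0e+00] F [1.7 0.8 0.9] w 0.08543984249988458 g 0.0
shift [ 21.4 183.3   9.3] turn 0.0034
```

View pics/m3.png

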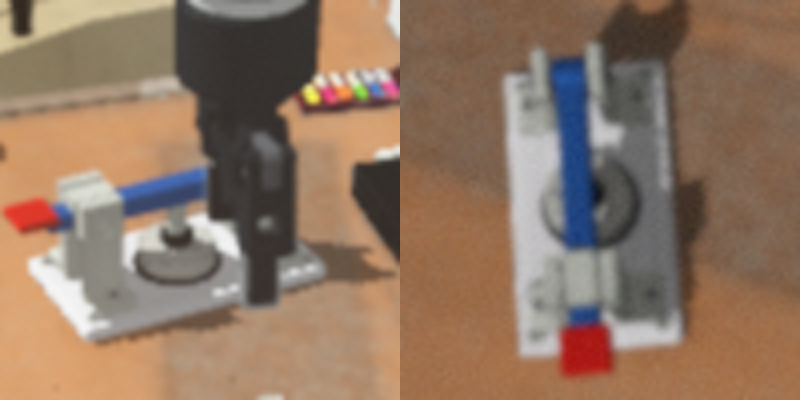

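The arm is level and the tongue sits between the cheeks (top crop, 585,275). Moving over the pin.

{"api": "send_rows", "payload": {
  "steps": [
    [5, 45, 0, 0],
    [10, 90, 0, 0],
    [15, 135, 0, 0],
    [21, 175, 4, 0],
    [21, 183, 9, 0],
    [21, 183, 9, 0]
  ]
}}

```text
time_s: 5.35
tcp_pos: [0.5479, -0.3074, 0.3787]
tcp_rot: [-3.139, 0.123, 0.003]
ft_force: [0.4, 0.6, -0.0]
gripper_width: 0.0852
grasp_force: 0.0
```

```bash
python3 - <<'E'
from h import *
st(); to((.548,-.308,.247),-np.pi/2-.082)
E
```

```text
t 5.35 tcp [ 0.5479 -0.3074  0.3787] yawy -1.6491 tilt [-1.6e-03  6.0e-04 -1.0e+00] F [ 0.4  0.6 -0. ] w 0.08523583657709632 g 0.0
shift [  0.3   0.6 131.7] turn 0.0036
```

{"api": "send_rows", "payload": {
  "steps": [
    [0, 1, 40, 0],
    [0, 1, 80, 0],
    [0, 1, 110, 0],
    [0, 1, 125, 0],
    [0, 1, 132, 0],
    [0, 1, 132, 0]
  ]
}}

```text
time_s: 5.95
tcp_pos: [0.5491, -0.306, 0.248]
tcp_rot: [-3.139, 0.116, -0.001]
ft_force: [0.5, 0.6, -0.1]
gripper_width: 0.0854
grasp_force: 0.0
```

{"api": "send_rows", "payload": {
  "steps": [
    [0, 0, 0, 0],
    [0, 0, 0, 0],
    [0, 0, 0, 0],
    [0, 0, 0, 0],
    [0, 0, 0, 0],
    [0, 0, 0, 0],
    [0, 0, 0, 0],
    [0, 0, 0, 0]
  ],
  "grip": 1
}}

```text
time_s: 6.75
tcp_pos: [0.55, -0.305, 0.2503]
tcp_rot: [-3.137, 0.116, -0.005]
ft_force: [-1.5, 4.6, 9.4]
gripper_width: 0.0378
grasp_force: 62.0
```

```bash
python3 - <<'E'
from h import *
st()
b=bot.camera("side")[0]
cv2.imwrite("pics/m4.png",cv2.resize(b[250:370,300:420],None,fx=5,fy=5,interpolation=cv2.INTER_CUBIC))
E
```

```text
t 6.75 tcp [ 0.55   -0.305   0.2503] yawy -1.6448 tilt [ 0.0032  0.002  -1.    ] F [-1.5  4.6  9.4] w 0.03781461916979556 g 62.03097581863403
```

View pics/m4.png

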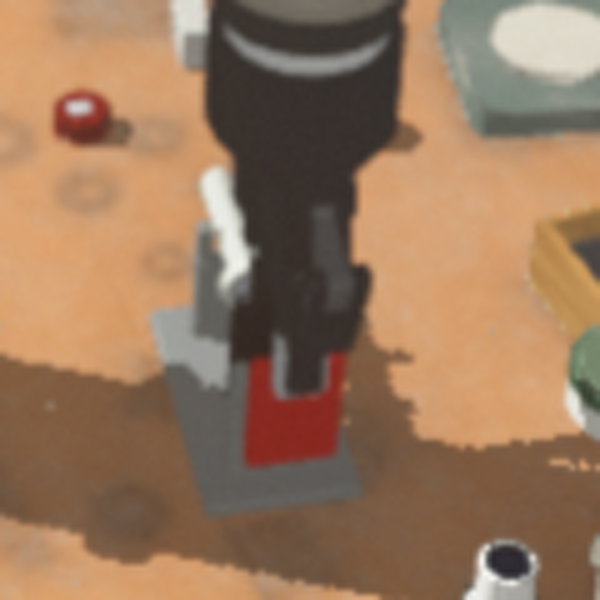

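Gripped: the red plate is at (295,410) in the crop, and no brass balls show at the shank tip (215,185), so the button is in. Lifting.

{"api": "send_rows", "payload": {
  "steps": [
    [0, 0, -8, 0],
    [0, 0, -18, 0],
    [0, 0, -30, 0],
    [0, 0, -42, 0],
    [0, 0, -50, 0],
    [0, 0, -52, 0]
  ]
}}

```text
time_s: 7.4
tcp_pos: [0.5489, -0.3073, 0.3014]
tcp_rot: [3.138, -0.118, 0.004]
ft_force: [-0.3, 0.6, -2.3]
gripper_width: 0.0379
grasp_force: 60.3
```

```bash
python3 - <<'E'
from h import *
st(); to((.5625,.0123,.295),-np.pi/2+.205)
E
```

```text
t 7.4 tcp [ 0.5489 -0.3073  0.3014] yawy -1.6462 tilt [ 0.0024 -0.0014 -1.    ] F [-0.3  0.6 -2.3] w 0.03785529754238468 g 60.335612297058105
shift [ -10.6 -319.7    6. ] turn -0.2804
```

{"api": "send_rows", "payload": {
  "steps": [
    [-1, -30, 0, -0.03],
    [-2, -62, 0, -0.06],
    [-3, -94, 0, -0.09],
    [-4, -126, 0, -0.12],
    [-5, -158, 0, -0.15],
    [-6, -190, 0, -0.18],
    [-7, -222, 0, -0.21],
    [-8, -254, 0, -0.24],
    [-9, -288, 0, -0.27],
    [-10, -312, 4, -0.28]
  ]
}}

```text
time_s: 8.4
tcp_pos: [0.562, 0.0076, 0.2961]
tcp_rot: [-3.124, -0.326, -0.002]
ft_force: [-0.2, 0.6, -1.5]
gripper_width: 0.0374
grasp_force: 60.9
```

{"api": "send_rows", "payload": {
  "steps": [
    [0, -7, 2, 0],
    [0, -7, 2, 0],
    [0, -7, 2, 0]
  ]
}}

```text
time_s: 8.7
tcp_pos: [0.5605, 0.0101, 0.2935]
tcp_rot: [3.124, 0.318, -0.001]
ft_force: [0.2, -1.0, -1.3]
gripper_width: 0.0368
grasp_force: 60.9
```

```bash
python3 - <<'E'
from h import *
st()
a,da=bot.camera("top");b,db=bot.camera("side")
np.savez("m5.npz",a=a,da=da,b=b,db=db)
cr=lambda im,x,y,w,h,k:cv2.resize(im[y:y+h,x:x+w],None,fx=k,fy=k,interpolation=cv2.INTER_CUBIC)
cv2.imwrite("pics/m5.png",np.hstack([cr(b,250,160,100,100,4),cr(a,205,190,100,100,4)]))
X=np.array([[.5277,.1797,.075],[.5277+.0081,.1797-.039,.107],[.5355+.014,.1405-.067,.107]])
print((proj("side",X)-[250,160])*4,(proj("top",X)-[205,190])*4)
E
```

```text
t 8.7 tcp [0.5605 0.0101 0.2935] yawy -1.3678 tilt [-6.0e-04 -1.5e-03 -1.0e+00] F [ 0.2 -1.  -1.3] w 0.036751475777639354 g 60.88623046875
[[179.08626736 184.01444503]
 [201.67538124 171.29135192]
 [244.66663284 218.72425994]] [[158.96440362 199.46649901]
 [215.65430271 181.92156182]
 [324.8449319  172.18956378]]
```

View pics/m5.png

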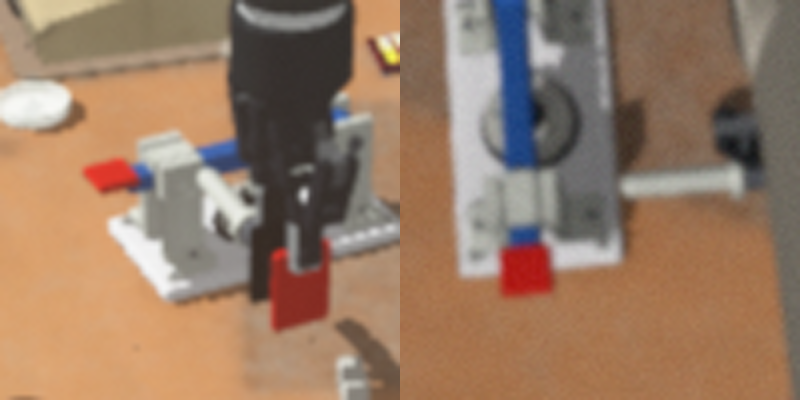

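```bash
cat > axis.py <<'E'
from h import *
def midline(n,im,P0,P1,half=9):
    """centre line of the bright shank near the projected segment P0-P1: returns two image points"""
    p0,p1=proj(n,[P0,P1]); u=(p1-p0)/np.linalg.norm(p1-p0); nrm=np.array([-u[1],u[0]])
    lab=cv2.cvtColor(im,cv2.COLOR_BGR2HSV).astype(float)
    g=np.clip(1-lab[...,1]/110,0,1)*(lab[...,2]>100)   # low saturation
    pts=[];prof=[]
    off=np.arange(-half,half+.01,.25)
    for s in np.linspace(.15,.85,15):
        c=p0+s*(p1-p0); q=(c+off[:,None]*nrm).astype(np.float32)
        v=cv2.remap(g.astype(np.float32),q[:,:1],q[:,1:],cv2.INTER_LINEAR).ravel()
        on=off[v>.45]
        if len(on)>4: o=(on.min()+on.max())/2; pts.append(c+o*nrm);prof.append((on.max()-on.min(),o))
    print(n,np.array(prof).round(2).tolist())
    vx,vy,x,y=cv2.fitLine(np.array(pts,np.float32),cv2.DIST_HUBER,0,.01,.01).ravel()
    L=np.array([x,y]);d=np.array([vx,vy]);return L+d*((p0-L)@d),L+d*((p1-L)@d)
def axis3(a,b,P0,P1,half=9):
    pl=[]
    for n,im in(("top",a),("side",b)):
        m=midline(n,im,P0,P1,half); o,d=ray(n,m); nn=np.cross(d[0],d[1]);nn/=np.linalg.norm(nn); pl.append((nn,nn@o))
    out=[]
    u=np.array(P1)-P0;u/=np.linalg.norm(u)
    for P in(P0,P1):
        out.append(np.linalg.solve(np.array([pl[0][0],pl[1][0],u]),[pl[0][1],pl[1][1],u@P]))
    return np.array(out)
E
python3 - <<'E'
from axis import *
D=np.load("m5.npz");tcp=np.array([.5605,.0101]);yh=np.array([-.2036,.979])
tip=np.r_[tcp+.131*yh,.105];col=np.r_[tcp+.064*yh,.105]
A=axis3(D["a"],D["b"],tip,col,7); print("model",tip,col);print("meas",A.round(4)); e=A[0]-A[1];print("yaw",np.arctan2(-e[0],e[1]),"pitch",e[2]/np.linalg.norm(e))
# thumb
for n,k in(("top","a"),("side","b")):
    im=D[k];h=cv2.cvtColor(im,cv2.COLOR_BGR2HSV).astype(int);m=((h[...,0]<6)|(h[...,0]>172))&(h[...,1]>170)&(h[...,2]>90)
    nn,l,s,c=cv2.connectedComponentsWithStats(m.astype(np.uint8))
    for i in range(1,nn):
        if s[i,4]>20: 
            X=onz(n,c[i],.087)[0]
            if abs(X[0]-.478)<.03 and abs(X[1]-.193)<.03: print("thumb",n,X)
E
```

```text
top [[6.5, -0.5], [6.25, -0.62], [6.0, -0.5], [6.5, -0.5], [6.5, -0.5], [7.0, -0.5], [7.0, -0.5], [7.0, -0.5], [6.75, -0.38], [7.0, -0.5], [7.0, -0.5], [7.25, -0.38], [7.25, -0.38], [7.0, -0.5], [7.25, -0.38]]
side [[11.75, 1.12], [13.5, 0.25], [14.0, 0.0], [10.75, 1.62], [10.75, 1.62], [11.25, 1.38], [12.75, 0.62], [14.0, 0.0], [14.0, 0.0], [14.0, 0.0], [14.0, 0.0], [14.0, 0.0], [14.0, 0.0], [14.0, 0.0], [14.0, 0.0]]
model [0.5338284 0.138349  0.105    ] [0.5474696 0.072756  0.105    ]
meas [[0.5379 0.1392 0.0941]
 [0.5482 0.0729 0.1059]]
yaw 0.15418940914101006 pitch -0.17318284988954646
thumb top [0.4770859  0.19334488 0.087     ]
thumb side [0.47793165 0.18720946 0.087     ]
```

```bash
cat >> axis.py <<'E'
def cyl(n,dep,P0,P1,r=.008,gate=.016):
    """least-squares cylinder (known radius) through depth points near P0-P1"""
    from scipy.optimize import least_squares
    C=cloud(n,dep).reshape(-1,3);C=C[~np.isnan(C[:,0])];P0=np.array(P0,float);P1=np.array(P1,float);u=(P1-P0)/np.linalg.norm(P1-P0)
    s=(C-P0)@u;L=np.linalg.norm(P1-P0);d=np.linalg.norm(C-P0-s[:,None]*u,axis=1)
    Q=C[(s>.006)&(s<L-.01)&(d<gate)]
    e1=np.cross(u,[0,0,1]);e1/=np.linalg.norm(e1);e2=np.cross(e1,u)
    def res(x):
        a=P0+x[0]*e1+x[1]*e2;b=P1+x[2]*e1+x[3]*e2;w=(b-a)/np.linalg.norm(b-a)
        return np.linalg.norm(np.cross(Q-a,w),axis=1)-r
    f=least_squares(res,np.zeros(4),loss="soft_l1",f_scale=.002);x=f.x
    print(n,len(Q),"rms",np.sqrt(np.mean(res(x)**2)).round(4));return np.array([P0+x[0]*e1+x[1]*e2,P1+x[2]*e1+x[3]*e2])
E
python3 - <<'E'
from axis import *
D=np.load("m5.npz");tcp=np.array([.5605,.0101]);yh=np.array([-.2036,.979])
tip=np.r_[tcp+.131*yh,.105];col=np.r_[tcp+.064*yh,.105]
for n,k in(("top","da"),("side","db")):
    A=cyl(n,D[k],tip,col);print(A.round(4)); e=A[0]-A[1];print("yaw",np.arctan2(-e[0],e[1]),"pitch",e[2]/.067)
m=midline("top",D["a"],tip,col,7);print(onz("top",m,.105))
# right cheek top and outer face via depth: points z>.088 in both views
c,s=np.cos(.205),np.sin(.205)
for n,k in(("top","da"),("side","db")):
    C=cloud(n,D[k]).reshape(-1,3);L=np.c_[(C[:,0]-.5915)*c+(C[:,1]-.2165)*s,-(C[:,0]-.5915)*s+(C[:,1]-.2165)*c,C[:,2]]
    q=L[(abs(L[:,0]+.07)<.03)&(abs(L[:,1])<.03)&(L[:,2]>.088)&(L[:,2]<.1)];print(n,"tops",len(q),np.percentile(q,[2,50,98],axis=0).round(4))
    q=L[(abs(L[:,0]+.07)<.014)&(abs(L[:,1]+.023)<.008)&(L[:,2]>.03)&(L[:,2]<.085)];print(n,"outer face y",len(q),np.median(q[:,1]) if len(q) else 0, np.polyfit(q[:,0],q[:,1],1) if len(q)>9 else 0)
E
```

```text
top 130 rms 0.0019
[[0.5315 0.1379 0.1098]
 [0.5486 0.073  0.1056]]
yaw 0.25651596641915536 pitch 0.062036976245667196
side 73 rms 0.0015
[[0.5367 0.139  0.1088]
 [0.5495 0.0732 0.1074]]
yaw 0.19152697459158702 pitch 0.020891425061759294
top [[6.5, -0.5], [6.25, -0.62], [6.0, -0.5], [6.5, -0.5], [6.5, -0.5], [7.0, -0.5], [7.0, -0.5], [7.0, -0.5], [6.75, -0.38], [7.0, -0.5], [7.0, -0.5], [7.25, -0.38], [7.25, -0.38], [7.0, -0.5], [7.25, -0.38]]
[[0.53525351 0.13866371 0.105     ]
 [0.54845798 0.07296127 0.105     ]]
top tops 211 [[-0.0856 -0.0227  0.0883]
 [-0.071   0.0003  0.092 ]
 [-0.0529  0.0227  0.0965]]
top outer face y 26 -0.022782454057460884 [-0.00151228 -0.022823  ]
side tops 118 [[-0.0846 -0.0257  0.0882]
 [-0.0676 -0.002   0.0926]
 [-0.0514  0.0221  0.0963]]
side outer face y 131 -0.02312459813653923 [-0.02163426 -0.02434758]
```

```bash
python3 - <<'E'
from h import *
st()
c,s=np.cos(.205),np.sin(.205)
T=np.array([.5915,.2165])+np.array([[c,-s],[s,c]])@[-.0704,-.023-.131-.028]
to((*T,.262),-np.pi/2+.205)
E
```

```text
t 8.8 tcp [0.5607 0.0097 0.2937] yawy -1.3691 tilt [-1.0e-04 -1.3e-03 -1.0e+00] F [ 0.2  0.6 -1.8] w 0.03747900155929439 g 60.89037895202637
shift [  1.8 -14.3  31.6] turn -0.0033
```

{"api": "send_rows", "payload": {
  "steps": [
    [1, -3, 8, 0],
    [2, -6, 16, 0],
    [2, -10, 24, 0],
    [2, -14, 31.5, -0.003],
    [2, -14, 31.5, -0.003],
    [2, -14, 31.5, -0.003]
  ]
}}

```text
time_s: 9.4
tcp_pos: [0.5596, 0.0261, 0.2618]
tcp_rot: [3.124, 0.327, -0.001]
ft_force: [-0.4, -0.4, -2.9]
gripper_width: 0.0376
grasp_force: 60.9
```

```bash
python3 - <<'E'
from axis import *
st(); P=np.array(bot.sense()["tcp_pos"]);yh=np.array([-.2036,.979])
c,s=np.cos(.205),np.sin(.205)
loc=lambda X:np.c_[(X[:,0]-.5915)*c+(X[:,1]-.2165)*s,-(X[:,0]-.5915)*s+(X[:,1]-.2165)*c,X[:,2]].round(4)
tip=np.r_[P[:2]+.131*yh,.075];col=np.r_[P[:2]+.064*yh,.075]
ims=[]
for k in range(4):
    a,da=bot.camera("top");b,db=bot.camera("side");ims.append((a,da,b,db))
a,b=[np.mean([i[j] for i in ims],0).astype(np.uint8) for j in(0,2)]
da,db=[np.median([i[j] for i in ims],0) for j in(1,3)]
np.savez("m6.npz",a=a,b=b,da=da,db=db)
m=midline("top",a,tip,col,7);print("top line",loc(onz("top",m,.075)))
for n,d in(("top",da),("side",db)): print(n,loc(cyl(n,d,tip,col)))
print("tcp",loc(P[None]))
for n,k in(("top",da),("side",db)):
    L=loc(cloud(n,k).reshape(-1,3));q=L[(abs(L[:,0]+.07)<.03)&(abs(L[:,1])<.026)&(L[:,2]>.088)&(L[:,2]<.1)];print(n,"tops",np.percentile(q,[2,50,98],axis=0).round(4))
cr=lambda im,x,y,w,h,k:cv2.resize(im[y:y+h,x:x+w],None,fx=k,fy=k,interpolation=cv2.INTER_CUBIC)
cv2.imwrite("pics/m6.png",np.hstack([cr(b,275,180,50,60,8),cr(a,220,215,50,60,8)]))
print((proj("side",[[.5282,.1797,.075],tip])-[275,180])*8,(proj("top",[[.5282,.1797,.075],tip])-[220,215])*8)
E
```

```text
t 9.4 tcp [0.5596 0.0261 0.2618] yawy -1.3623 tilt [-6.e-04 -1.e-04 -1.e+00] F [-0.4 -0.4 -2.9] w 0.03760821132199389 g 60.890783071517944
top [[9.5, 0.75], [6.5, 0.25], [6.0, 0.25], [6.5, -0.25], [6.25, -0.38], [5.75, -0.38], [5.75, -0.38], [6.25, -0.38], [6.25, -0.38], [6.25, -0.38], [6.5, -0.25], [6.5, -0.25], [6.25, -0.38], [6.5, -0.5], [6.75, -0.38]]
top line [[-0.07   -0.0489  0.075 ]
 [-0.0684 -0.1159  0.075 ]]
top 125 rms 0.0013
top [[-0.0713 -0.0489  0.0776]
 [-0.0699 -0.1159  0.0751]]
side 71 rms 0.0011
side [[-0.0686 -0.0489  0.0788]
 [-0.0678 -0.1159  0.0728]]
tcp [[-0.07   -0.1799  0.2618]]
top tops [[-0.0859 -0.0225  0.0885]
 [-0.0708  0.0009  0.092 ]
 [-0.0536  0.0227  0.0951]]
side tops [[-0.0834 -0.0247  0.0887]
 [-0.068  -0.0015  0.0928]
 [-0.0506  0.0226  0.0949]]
[[159.53066321 207.84501278]
 [188.28596244 242.07922366]] [[198.14598255 197.42428479]
 [278.14024055 191.58919584]]
```

View pics/m6.png

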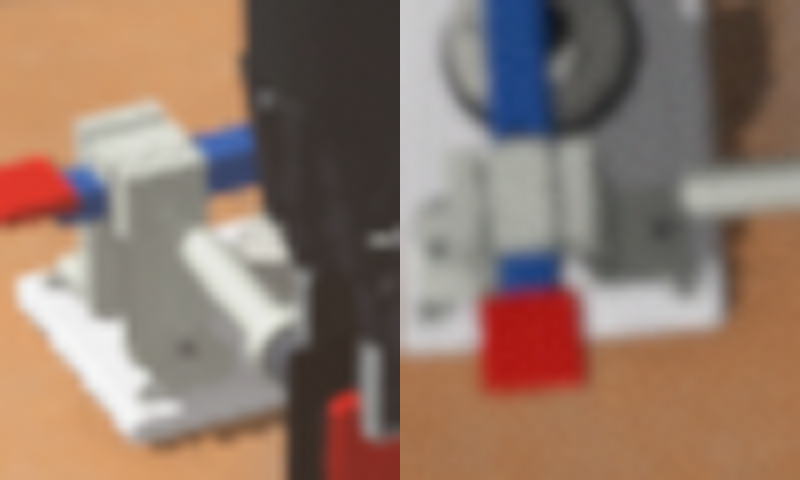

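Top: the shank axis lines up with the middle of the cheeks (tip at (683,190), cheek centred near y=197 in the crop). Side: the tip at (195,240) faces the cheek's hole. Easing in.

{"api": "send_rows", "payload": {
  "steps": [
    [-0.5, -6, 1.5, 0.01],
    [-0.5, -12, 1.5, 0.01],
    [-0.5, -18, 1.5, 0.01],
    [-0.5, -22, 1.5, 0.01],
    [-0.5, -26, 1.5, 0.01],
    [-0.5, -30, 1.5, 0.01],
    [-0.5, -33, 1.5, 0.01]
  ]
}}

```text
time_s: 10.5
tcp_pos: [0.5523, 0.0585, 0.2607]
tcp_rot: [3.126, 0.311, 0.0]
ft_force: [0.3, -0.6, -1.9]
gripper_width: 0.0378
grasp_force: 60.9
```

{"api": "send_rows", "payload": {
  "steps": [
    [0, -3, 0, 0],
    [0, -6, 0, 0],
    [0, -9, 0, 0],
    [0, -12, 0, 0],
    [0, -15, 0, 0]
  ]
}}

```text
time_s: 11.0
tcp_pos: [0.5494, 0.073, 0.2607]
tcp_rot: [3.126, 0.31, -0.0]
ft_force: [-0.9, 0.3, -2.0]
gripper_width: 0.0378
grasp_force: 60.9
```

```bash
cat > q.py <<'E'
from h import *
st();c,s=np.cos(.205),np.sin(.205);P=np.array(bot.sense()["tcp_pos"])-[.5915,.2165,0]
print("tcp local",np.round([P[0]*c+P[1]*s,-P[0]*s+P[1]*c,P[2]],4),"torque",np.round(bot.sense()["torque"],2))
E
python3 q.py
```

```text
t 11.0 tcp [0.5494 0.073  0.2607] yawy -1.373 tilt [ 0.e+00 -1.e-04 -1.e+00] F [-0.9  0.3 -2. ] w 0.03779865501115714 g 60.90641498565674
tcp local [-0.0704 -0.1319  0.2607] torque [-0.11 -0.03  0.03]
```

{"api": "send_rows", "payload": {
  "steps": [
    [0, -3, 0, 0],
    [0, -6, 0, 0],
    [0, -9, 0, 0],
    [0, -12, 0, 0],
    [0, -15, 0, 0],
    [0, -18, 0, 0],
    [0, -20, 0, 0]
  ]
}}

```text
time_s: 11.7
tcp_pos: [0.5455, 0.0928, 0.2607]
tcp_rot: [-3.126, -0.311, -0.0]
ft_force: [-0.5, -0.5, -2.7]
gripper_width: 0.0375
grasp_force: 60.9
```

```bash
python3 q.py
```

```text
t 11.7 tcp [0.5455 0.0928 0.2607] yawy -1.3726 tilt [ 1.e-04  0.e+00 -1.e+00] F [-0.5 -0.5 -2.7] w 0.037470136186767054 g 60.906264781951904
tcp local [-0.0703 -0.1118  0.2607] torque [-0.07 -0.03 -0.02]
```

Sliding freely; the tip is inside the far cheek. Continuing.

{"api": "send_rows", "payload": {
  "steps": [
    [0, -3, 0, 0],
    [0, -6, 0, 0],
    [0, -9, 0, 0],
    [0, -12, 0, 0],
    [0, -15, 0, 0],
    [0, -18, 0, 0],
    [0, -20, 0, 0],
    [0, -22, 0, 0]
  ]
}}

```text
time_s: 12.5
tcp_pos: [0.5411, 0.1141, 0.2607]
tcp_rot: [3.126, 0.31, -0.0]
ft_force: [0.8, -0.2, -1.9]
gripper_width: 0.0372
grasp_force: 60.9
```

```bash
python3 q.py
```

```text
t 12.5 tcp [0.5411 0.1141 0.2607] yawy -1.3729 tilt [-0.e+00 -2.e-04 -1.e+00] F [ 0.8 -0.2 -1.9] w 0.037165171652296596 g 60.90645790100098
tcp local [-0.0702 -0.09    0.2607] torque [-0.08  0.03  0.  ]
```

{"api": "send_rows", "payload": {
  "steps": [
    [0, -1.5, 0, 0],
    [0, -3, 0, 0],
    [0, -4.5, 0, 0],
    [0, -6, 0, 0],
    [0, -6, 0, 0]
  ]
}}

```text
time_s: 13.0
tcp_pos: [0.5401, 0.1193, 0.2607]
tcp_rot: [3.125, 0.31, 0.0]
ft_force: [-0.2, -1.9, -0.7]
gripper_width: 0.0375
grasp_force: 60.6
```

```bash
python3 q.py
```

```text
t 13.0 tcp [0.5401 0.1193 0.2607] yawy -1.3732 tilt [ 1.0e-04 -1.2e-03 -1.0e+00] F [-0.2 -1.9 -0.7] w 0.037505602892845685 g 60.56737303733826
tcp local [-0.0701 -0.0847  0.2607] torque [-0.42 -0.08  0.01]
```

Contact is starting, so I'll press a little further.

{"api": "send_rows", "payload": {
  "steps": [
    [0, -1.5, 0, 0],
    [0, -3, 0, 0],
    [0, -4, 0, 0],
    [0, -4, 0, 0]
  ]
}}

```text
time_s: 13.4
tcp_pos: [0.54, 0.1203, 0.261]
tcp_rot: [3.121, 0.306, -0.0]
ft_force: [1.9, -8.6, 1.7]
gripper_width: 0.0374
grasp_force: 59.9
```

```bash
python3 q.py; python3 - <<'E'
from h import *
b=bot.camera("side")[0];a=bot.camera("top")[0]
cr=lambda im,x,y,w,h,k:cv2.resize(im[y:y+h,x:x+w],None,fx=k,fy=k,interpolation=cv2.INTER_CUBIC)
cv2.imwrite("pics/m7.png",np.hstack([cr(b,265,170,65,75,6),cr(a,210,205,65,75,6)]))
E
```

```text
t 13.4 tcp [0.54   0.1203 0.261 ] yawy -1.3752 tilt [ 6.0e-04 -5.8e-03 -1.0e+00] F [ 1.9 -8.6  1.7] w 0.03737591825564757 g 59.93182182312012
tcp local [-0.07   -0.0837  0.261 ] torque [-1.9  -0.18  0.09]
```

View pics/m7.png

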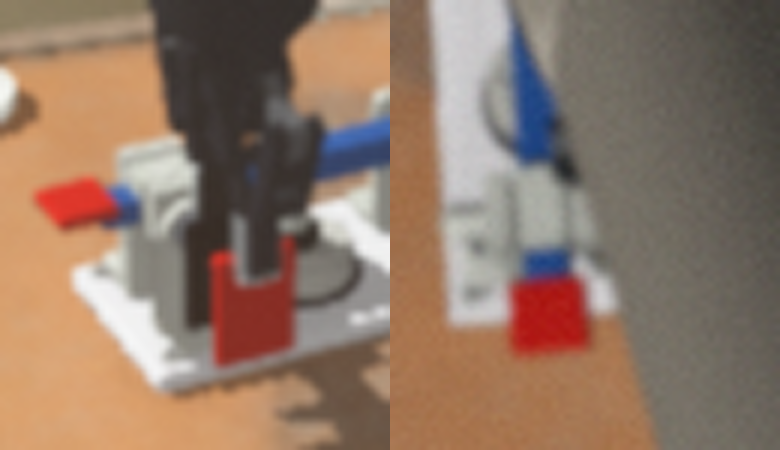

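The collar, at (178,212) in the side crop, bears on the cheek with about 9 N. Releasing with a partial opening.

{"api": "send_rows", "payload": {
  "steps": [
    [0, 0, 0, 0],
    [0, 0, 0, 0],
    [0, 1, 0, 0],
    [0, 2, 0, 0],
    [0, 3, 0, 0],
    [0, 4, 0, 0],
    [0, 4, 0, 0]
  ],
  "grip": -0.55
}}

```text
time_s: 14.2
tcp_pos: [0.54, 0.1202, 0.2607]
tcp_rot: [-3.126, -0.311, -0.0]
ft_force: [-0.6, 0.1, 0.6]
gripper_width: 0.066
grasp_force: 0.0
```

```bash
python3 q.py
```

```text
t 14.2 tcp [0.54   0.1202 0.2607] yawy -1.3726 tilt [ 0.e+00  4.e-04 -1.e+00] F [-0.6  0.1  0.6] w 0.06597571797997724 g 0.0
tcp local [-0.0701 -0.0838  0.2607] torque [ 0.02 -0.05 -0.01]
```

{"api": "send_rows", "payload": {
  "steps": [
    [0, 3, 0, 0],
    [0, 3, -10, 0],
    [0, 3, -30, 0],
    [0, 3, -60, 0],
    [0, 3, -100, 0],
    [0, 40, -130, 0],
    [0, 85, -130, 0],
    [0, 130, -130, 0],
    [0, 175, -130, 0],
    [0, 220, -130, 0]
  ]
}}

```text
time_s: 15.2
tcp_pos: [0.5833, -0.0975, 0.3919]
tcp_rot: [3.126, 0.311, 0.002]
ft_force: [0.8, 0.9, 0.4]
gripper_width: 0.0662
grasp_force: 0.0
```

```bash
python3 q.py; python3 - <<'E'
from h import *
b=bot.camera("side")[0];a,d=bot.camera("top")
cr=lambda im,x,y,w,h,k:cv2.resize(im[y:y+h,x:x+w],None,fx=k,fy=k,interpolation=cv2.INTER_CUBIC)
cv2.imwrite("pics/m8.png",np.hstack([cr(b,270,170,65,75,6),cr(a,205,205,65,75,6)]))
c,s=np.cos(.205),np.sin(.205);C=cloud("top",d);
h=cv2.cvtColor(a,cv2.COLOR_BGR2HSV).astype(int);m=((h[...,0]<6)|(h[...,0]>172))&(h[...,1]>170)&(h[...,2]>80)
X=C[m]-[.5915,.2165,0];L=np.c_[X[:,0]*c+X[:,1]*s,-X[:,0]*s+X[:,1]*c,X[:,2]];L=L[(abs(L[:,0]+.07)<.03)&(L[:,1]<-.07)&(L[:,1]>-.15)]
print("red plate",len(L),np.percentile(L,[5,50,95],axis=0).round(4) if len(L) else "")
E
```

```text
t 15.2 tcp [ 0.5833 -0.0975  0.3919] yawy -1.3727 tilt [ 1.6e-03 -2.0e-04 -1.0e+00] F [0.8 0.9 0.4] w 0.06617854844351785 g 0.0
tcp local [-0.0719 -0.3058  0.3919] torque [ 0.03 -0.05  0.03]
red plate 56 [[-0.0897 -0.1127  0.0393]
 [-0.0684 -0.1095  0.0944]
 [-0.0517 -0.1058  0.1001]]
```

View pics/m8.png

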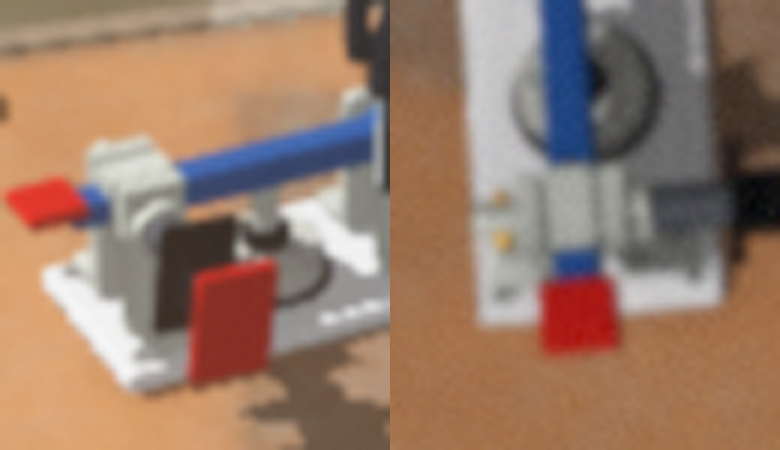

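Both brass balls stand out past the far cheek, at (502,197) and (502,238). The collar is against the near cheek and the button is out: the red plate is at -109.5 mm, where -109 mm is expected. Handing in.

```bash
python3 -c "
from rig import bot
print(bot.hand_in())"
```

```text
the job is handed in; nothing more can be done
None
```

The hold-down arm is fully down and the ball-lock pin is home through all the holes with its button out and balls locked; I handed the job in at about 15 s, and saw nothing else disturbed.

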